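# Send a printed batch to the dryer

## Robot

A 7-joint arm with a two-finger parallel gripper is mounted at the origin on the work surface. World frame = base frame: x ahead of the robot, y to its left, z up, the work surface at z = 0. Lengths are in m, angles in degrees, forces in N, time in s.
With the tool pointing down it reaches from about 0.425 to 0.975 m from the base axis. Payload 16.7 kg.
Tool frame: the origin (TCP) lies on the centre line of the jaws, within the pads' length; the fingertips stand 14 mm ahead of it and the grasp point (between the pads) lies 5 mm behind it (env.finger_overhang is the z of the fingertips in the tool frame, in m); z points along the fingers, y is the line along which they close (so a half turn about z gives the same grasp; the last joint's range is limited). The gripper opens to 85 mm and grips with 20 to 120 N. Pads are 22 mm wide; open, the fingers measure 114 mm over their backs; the gripper's body (76 mm by 85 mm) begins 54 mm behind the grasp point. The pads swing forward as they close: fully open they stand 13 mm farther back than shut.
Start: joints at [-81.274, 24.414, 4.234, 92.017, -1.954, 63.644, -3.845], TCP at [0.201, 0.644, 0.245] pointing down, gripper open.
Joint ranges: [-163.25, 163.25], [-28.42, 122.38], [-70.27, 78.77], [12.13, 141.07], [-58.53, 238.53], [9.26, 117.41], [-156.51, 156.51]. Speed limits (degrees/s): [108.29, 108.29, 136.94, 136.94, 172.46, 172.46, 172.46].

## Interface

Orientations are given as [roll, pitch, yaw] about the fixed x, y, z axes, in that order (R = Rz(yaw) Ry(pitch) Rx(roll)).
In Python, from rig import env, cams gives the robot as it stands. The module is installed in compiled form; this text tells all that it offers.
- The arm moves only by the tool apply_moves, never from a script. Its argument "deltas" is one flat list of numbers, 5 for each row, row after row: the shift along the tool's x, y, z in m, then the turn about the tool's z in rad, then the closure in counts, from 0 (fully open) to 255 (shut). In form: [dx, dy, dz, twist, claw, dx, dy, dz, twist, claw, ...]. A call has 1 to 12 rows; each row shifts and turns the commanded pose from where the row before left it, along the tool's axes as they then stand; what a row does not reach is not made up. A row lasts 1/8 s, in which the tool goes at most 62.5 mm and 10.7 degrees, less where a joint would pass 70% of its speed; a pose out of reach is approached as far as the arm can. A call with a gripper value outside its range is refused whole. The fingers move at their own pace and stop on an object; "force" is the grip in N (left out, the last holds). Time passes only in rows, so rows that do not move let the fingers close. It gives the time, the measured TCP pose, the force, the opening and the grip force at its end, in the units of the state.
- env.observe(): the state, without advancing time (a new reading comes with each control period).
- cams.camera(name): name is "side" or "top"; returns a dict with "image" (384x512x3 uint8, red, green, blue), "range_z" (384x512 float32, m along the optical axis (not along the pixel's ray), 0 where there is no reading), "fx", "fy", "cx", "cy" (pixels), "k1" (the pictures are not rectified: a ray, as slopes to the right and down, at radius r is drawn at 1 + k1 r^2 times it, then the intrinsics apply), "cam_to_world" (4x4, takes a point from camera to world coordinates). Camera axes: x right, y down, z forward; pixel columns grow to the right and rows downward; lengths in m; the calibration is good to about 2 mm. A picture is of the moment at which its call begins.
- env.finish_job(): hands the job in; it is judged then, once.
The state is a dict: "t": time; "joint_pos": joint angles; "joint_velocities": joint speeds; "joint_efforts": joint torques, N m; "tool_pos": TCP position; "tool_rot": TCP orientation; "force": force on the tool from outside, world axes, zero at the start; "torque": the same for the moment, N m; "gripper_width": finger opening in m; "gripper_force": force on a finger pad.
Only numpy, scipy, OpenCV 4.12 (cv2) and the standard library are available. Lean on these libraries where they do the work, as an engineer would, in place of code of your own. Each camera call takes 0.05 s, during which the arm holds its last target. There are 200 camera calls.

## Task

The printed parts are boxed and must go on the warm-air dryer: stack all the lidded tubs in one pile on the dryer's seat, deep tubs at the bottom and low ones on top, every tub with its four feet down in the corner recesses of the seat or of the lid below. When the pile is complete, turn the dryer's knob until its white pointer is at the rider tab on the scale, and last of all lift the job tag off the printing rail (the far one on the tag stand), over the upturned rail tips, and leave it hanging on the drying rail (the near one) beside the tag already there. Leave the rider where it is, and do not knock over or shift the other things on the bench.

Things in the scene. Friction and masses are not known exactly. Their poses are not given: they have to be found in the camera images.
- deep_a_mid (a point): Deep tub A: lidded parts tub, grey body, white lid; length 92 (x), width 60 (y), height 56 mm from feet to lid rim; about 260 g. Point: its centre, 28 mm above the bottoms of its feet; z up. May be absent. Grip any tub across its 60 mm by the lid's skirt (upper 16 mm, 1 mm proud of the body); fingertips that reach below its feet would foul the lid under it.
- deep_b_mid (a point): Deep tub B, like A; may be absent. Feet of all tubs: four, tapered, 7 mm tall, 11 mm across at the root, 8 at the bottom, 35.5 mm from the middle in x, 19.5 in y. Over each foot the lid has a recess 15 x 15 mm, 6 mm deep (2 mm play each way), so each tub in a pile raises it by its height less 6: 50 mm for a deep tub, 34 for a low one. Half a turn fits too.
- low_a_mid (a point): Low tub A, 40 mm tall (feet to rim), about 180 g, otherwise as deep tub A. Point: its centre, 20 mm above the bottoms of its feet. May be absent.
- low_b_mid (a point): Low tub B, 40 mm tall (feet to rim), about 180 g, otherwise as deep tub A. Point: its centre, 20 mm above the bottoms of its feet. May be absent.
- low_c_mid (a point): Low tub C, 40 mm tall (feet to rim), about 180 g, otherwise as deep tub A. Point: its centre, 20 mm above the bottoms of its feet. May be absent.
- seat (a point): Dryer: fixed low white box, 280 (x) x 170 (y), top 50 mm above the bench. Point: centre of the seat on it (dark rim, metal panel), 70 mm along x from the box's middle, at the floor of its four recesses, 50 mm above the bench; rim and panel are 6 mm higher. Recesses as in the lids; a tub stands with its length (tub x) along this y, either way round. The knob's axis is 145 mm from here along -x.
- knob_bar (a point): Dryer's knob, on its flat top: a black bar grip 46 long (x), 13 wide (y), 30 mm tall on a round skirt 52 mm across that rises 7 mm from the box's top. Point: on the upright axis, 26 mm above the box's top, 10 below the bar's top. x points along the bar to the end with the white pointer line. Turns both ways, light friction (0.04 N m), stays where left. Grip across the 13 mm, tips clear of the skirt.
- knob (a joint): Angle of the knob, rad: 0 points away from the robot (dryer's +x), grows clockwise seen from above; stops at -2.36 and 2.36.
- rider_tab (a point): Rider tab: a small flat tab (13 x 7 x 5 mm) set on the scale ring around the knob; shows the setting for this batch. Point: its middle, 39 mm from the knob's axis; x points outwards from that axis, so the knob is set when its x agrees with this x.
- print_rail (a point): Printing rail, the one farther from the robot: level round rod 8 mm thick, 160 mm above the bench, on the fixed tag stand. Point: on its axis, middle of its 120 mm. x runs along both rails, which lie on one line, from the drying rail towards this one. Its free end, at -x, 64 mm from here, turns up: tip 19 mm above the axis. A post (20 mm wide, as high as the rod) carries its other end.
- dry_rail (a point): Drying rail, the one nearer the robot: the same rod on the other side of a gap; its middle is 156 mm from the printing rail's along -x (the two upturned tips are 28 mm apart). Its free, upturned end is its +x end, 64 mm from here; its post is at -x. A tag's lowest edge hangs 111 mm below the rod's axis.
- job_tag_grip (a point): This batch's job tag on the printing rail. Point: centre of its black grip block (14 along the rail = its x, 20 across = y, 36 mm tall), 28 mm above the rod's axis when hung. The block stands on a closed steel loop round the rod (28 wide, opening 18 wide, 52 high). It comes off only over the upturned tip: raise it 20 to 44 mm (32 is mid) and carry it along the rails' line. 60 g.
- old_tag_grip (a point): Same kind of tag, of an earlier batch, hanging near the post end of the drying rail. Leave it on that rail. Point: centre of its grip block.
- spare_pad: Spare printing pad, a grey silicone dome on a 62 mm square wooden block, 55 mm tall, among the tubs. Leave it. Origin under its middle. Tubs and pad start on open bench to the right of the dryer, 0.43 to 0.62 m ahead of the robot's base and 0.12 to 0.37 m to its right, a free place for putting a tub aside.
- ink_can: Ink can, 72 mm across, 75 mm tall, behind the tubs. Leave it. Origin under its middle.
There are look-alikes about, which are no part of the job. What is shaped like the part that bears low_a_mid but turquoise is not meant. Leave any red look-alike of the part that bears deep_b_mid alone.

How it is judged:
By the outcome, as a careful person would: the job done as asked, in the order asked, and still so for the second after the job is handed in, with the robot touching nothing.
Of deep_a, deep_b, low_a, low_b, low_c only 4 to 5 are there at a start; the rules pass over those that are not, and their reading is None.
At some moment in a run one of deep_a, deep_b, low_a, low_b, low_c may be knocked a few centimetres aside while the robot is not near it.
It also fails if it takes over 210 s, if anything falls off the work surface, if the arm or the gripper's body presses on something with over 40 N, if the wrist force passes 120 N, or if a joint passes its speed limit or range.

## Working session

There is one attempt and no reset: what is moved stays moved. The work goes in short steps, Python scripts to look and compute and a tool call to move; the robot and the scene stay as the last step left them, time stands still between calls to the robot, and variables do not carry over. Pictures are saved under pics/ and viewed, at most 14 in all, crops included, and the job is handed in when it is done.

Besides the shell and the picture viewer there is one more tool, called after "Request:" as name(argument=value, ...) on one line, values as JSON. apply_moves: Moves the arm, as the interface text tells. Its arguments: {"type":"object","properties":{"deltas":{"type":"array","items":{"type":"number"}},"force":{"type":"number"}},"required":["deltas"]}

```bash
mkdir -p pics
cat > h.py <<'E'
import numpy as np,cv2
from rig import env,cams
def cap(n):
    c=cams.camera(n); np.savez('pics/%s.npz'%n,**c); return c
def load(n): return dict(np.load('pics/%s.npz'%n))
def cloud(c):
    h,w=c['range_z'].shape
    u,v=np.meshgrid(np.arange(w),np.arange(h))
    K=np.array([[c['fx'],0,c['cx']],[0,c['fy'],c['cy']],[0,0,1]],float)
    p=cv2.undistortPoints(np.stack([u,v],-1).reshape(-1,1,2).astype(float),K,np.array([float(c['k1']),0,0,0])).reshape(h,w,2)
    # distort: r_d = r(1+k1 r^2) 
    z=c['range_z']
    P=np.dstack([p[...,0]*z,p[...,1]*z,z,np.ones_like(z)])@c['cam_to_world'].T
    P=P[...,:3]; P[z==0]=np.nan
    return P
def save(n,f,box=None,k=1):
    im=load(n)['image']
    if box: im=im[box[1]:box[3],box[0]:box[2]]
    im=cv2.resize(im,None,fx=k,fy=k,interpolation=cv2.INTER_CUBIC)
    cv2.imwrite('pics/'+f,im[...,::-1])
E
python3 - <<'E'
from h import *
print(env.observe())
for n in('top','side'):
    c=cap(n); print(n,c['fx'],c['fy'],c['cx'],c['cy'],c['k1'],c['cam_to_world'].round(3).tolist()); save(n,n+'0.png',k=1.5)
E
```

```text
{'t': 0.0, 'joint_pos': array([-81.27363403,  24.45008659,   4.23262957,  92.05225239,
        -1.95454442,  63.64262206,  -3.84332724]), 'joint_velocities': array([-0.03135828,  0.03123481,  0.03878054,  0.00943222, -0.04657749,
       -0.09028475, -0.05624615]), 'joint_efforts': array([-8.96988986e-04, -9.49816489e+01,  3.76027241e+00, -4.63512397e+01,
        1.91603793e-02,  1.01391177e-02,  4.61005186e-05]), 'tool_pos': array([0.20056062, 0.64411216, 0.24460609]), 'tool_rot': array([-1.79927433e+02,  5.25836084e-03,  1.62705802e+02]), 'force': array([-0.66066264, -0.55843417, -0.04493186]), 'torque': array([ 0.00849827, -0.01158919,  0.04763137]), 'gripper_force': 0.0, 'gripper_width': 0.0853985968077145}
top 490.9133771674906 490.9133771674906 258.51080211587697 193.92490331968352 -0.01627695448674197 [[-0.003, -0.987, 0.163, 0.333], [-1.0, 0.001, -0.008, 0.025], [0.008, -0.163, -0.987, 1.321], [0.0, 0.0, 0.0, 1.0]]
side 347.364284786774 347.364284786774 258.7256890900253 190.50854837771115 -0.08273237723102715 [[0.676, -0.447, 0.586, 0.017], [-0.737, -0.427, 0.524, -0.455], [0.016, -0.786, -0.618, 0.722], [0.0, 0.0, 0.0, 1.0]]
```

View pics/top0.png

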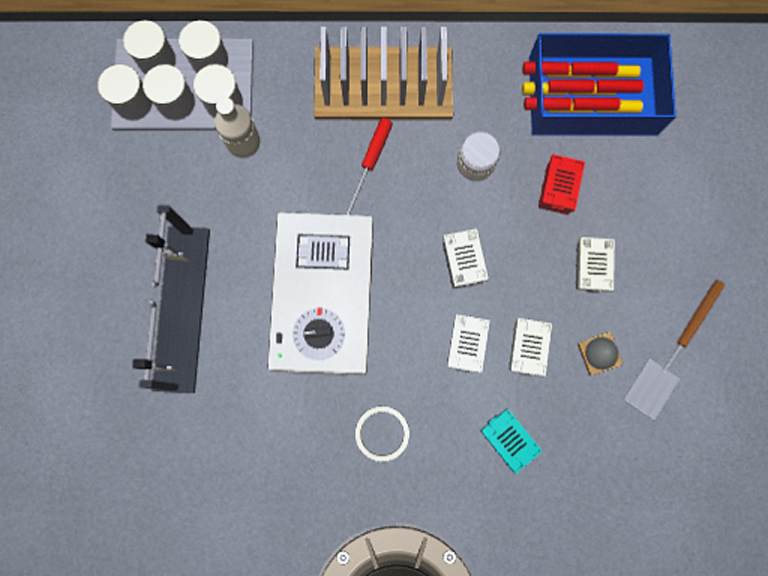

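View pics/side0.png

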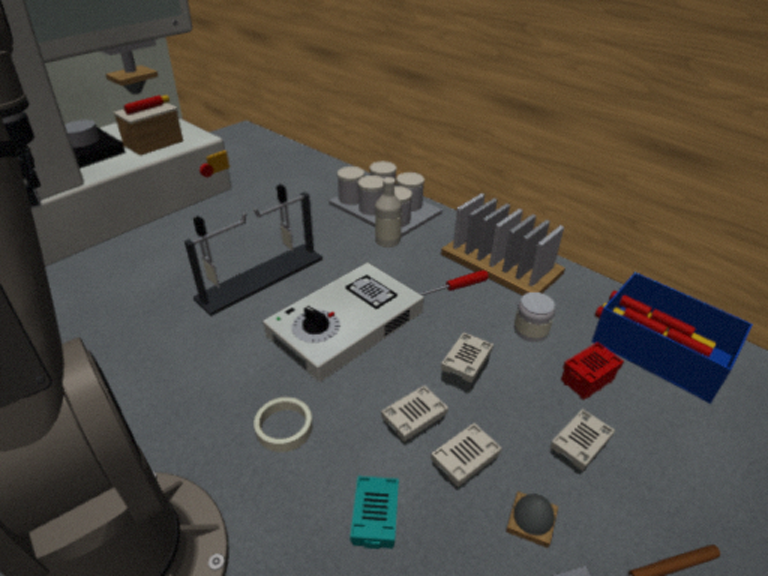

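The top view shows four white tubs at (466,258), (597,264), (468,343) and (531,347). The dryer is at (320,292), with its seat at (323,252). The knob is at (319,333), pointer to the left, and the red rider is at (319,311). The rails are on the left, with the job tag grip at (155,240) and the old one at (142,364).

```bash
cat >> h.py <<'E'
def tubs(c,verbose=True):
    P=cloud(c); im=c['image'].astype(int); out=[]
    m=(P[...,2]>.025)&(P[...,2]<.26)&(P[...,1]<-.08)&(P[...,0]>.35)&(P[...,0]<.75)&np.isfinite(P[...,2])
    m&=(im.min(-1)>120)&(im.max(-1)-im.min(-1)<45)
    n,l=cv2.connectedComponents(m.astype(np.uint8))
    for i in range(1,n):
        q=P[l==i]
        if len(q)<150: continue
        zt=np.percentile(q[:,2],80); q=q[q[:,2]>zt-.012]
        (cx,cy),(w,h),a=cv2.minAreaRect((q[:,:2]*1000).astype(np.float32))
        if w<h: w,h,a=h,w,a+90
        a=(a+90)%180-90
        v,u=np.where(l==i)
        print('px(1.5x) %.0f %.0f'%(u.mean()*1.5,v.mean()*1.5),'c %.1f %.1f  size %.1f x %.1f  ang %.1f ztop %.1f'%(cx,cy,w,h,a,zt*1000))
E
python3 - <<'E'
from h import *
for n in('top','side'):
    print(n);tubs(load(n))
c=load('top');P=cloud(c)
# dryer
m=(abs(P[...,2]-.05)<.012)&(P[...,1]>-.05)&(P[...,1]<.25)&(P[...,0]>.3)
q=P[m];print('dryer',cv2.minAreaRect((q[:,:2]*1000).astype(np.float32)),np.median(q[:,2]))
for nm,(u,v) in dict(seat=(323,252),knob=(319,333),rider=(319,311),jt=(155,240),ot=(142,364)).items():
    u=int(u/1.5);v=int(v/1.5);print(nm,P[v-1:v+2,u-1:u+2].reshape(-1,3).mean(0).round(4))
save('top','dry.png',(175,135,255,255),6)
save('top','rail.png',(85,130,145,265),5)
E
```

```text
top
px(1.5x) 465 257 c 603.4 -122.5  size 94.0 x 61.5  ang 11.4 ztop 58.4
px(1.5x) 596 263 c 595.5 -358.2  size 92.9 x 61.3  ang -4.5 ztop 41.7
px(1.5x) 468 343 c 453.2 -125.7  size 94.3 x 60.5  ang -9.7 ztop 42.0
px(1.5x) 531 346 c 447.7 -235.6  size 94.4 x 61.3  ang -9.1 ztop 41.9
side
px(1.5x) 466 354 c 603.8 -124.2  size 91.0 x 59.5  ang 11.1 ztop 56.7
px(1.5x) 414 410 c 452.6 -127.9  size 92.8 x 61.3  ang -9.7 ztop 40.6
px(1.5x) 581 437 c 595.3 -359.9  size 92.4 x 59.5  ang -4.2 ztop 41.3
px(1.5x) 465 451 c 447.3 -237.9  size 92.3 x 59.5  ang -9.5 ztop 40.9
dryer ((700.9093017578125, 99.20730590820312), (211.26458740234375, 620.4938354492188), 78.42658233642578) 0.051074018323898684
seat [0.611  0.1282 0.0587]
knob [0.4657 0.132  0.0847]
rider [0.5081 0.1351 0.0546]
jt [0.5978 0.3768 0.2065]
ot [nan nan nan]
```

View pics/dry.png

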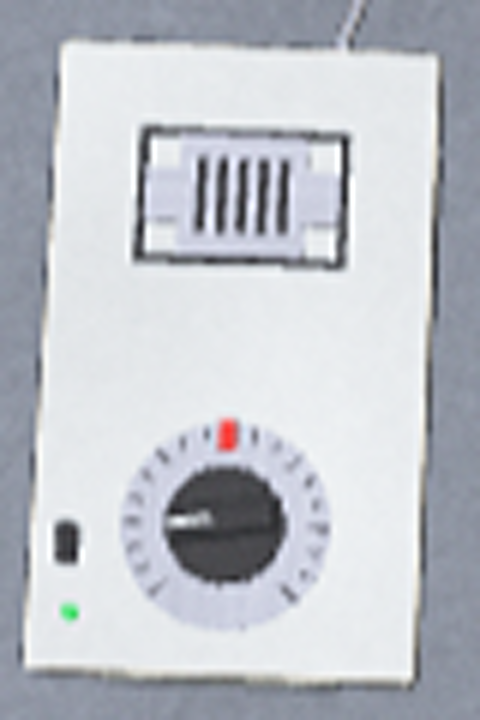

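View pics/rail.png

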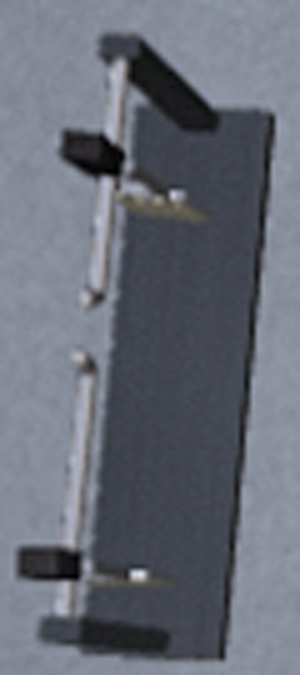

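The crops show the seat rim corners at (145,127), (350,132), (345,268) and (135,262), the knob pointing left with the rider straight up, and the rails running from (118,60) to (65,615).

```bash
cat >> h.py <<'E'
def ray(c,u,v,z):
    K=np.array([[c['fx'],0,c['cx']],[0,c['fy'],c['cy']],[0,0,1]],float)
    p=cv2.undistortPoints(np.array([[[u,v]]],float),K,np.array([float(c['k1']),0,0,0]))[0,0]
    M=c['cam_to_world'];d=M[:3,:3]@[p[0],p[1],1];o=M[:3,3]
    return o+d*(z-o[2])/d[2]
def crop(c,x,y,k,x0,y0,z): return ray(c,(x+.5)/k-.5+x0,(y+.5)/k-.5+y0,z)
def project(c,X):
    M=np.linalg.inv(c['cam_to_world']);p=M[:3,:3]@np.array(X)+M[:3,3]
    x=p[:2]/p[2];x=x*(1+float(c['k1'])*(x@x));return x*float(c['fx'])+[c['cx'],c['cy']]
E
python3 - <<'E'
from h import *
c=load('top')
f=lambda x,y,z:(crop(c,x,y,6,175,135,z)*1000).round(1)
r=[f(*p,56) if 0 else f(*p,.056) for p in((145,127),(350,132),(345,268),(135,262))];print('rim',r,np.mean(r,0))
print('box',[f(*p,.05) for p in((62,42),(440,57),(412,684),(25,668))],np.mean([f(*p,.05) for p in((62,42),(440,57),(412,684),(25,668))],0))
print('rider',f(229,435,.055),'ringC',f(227,525,.05),'skirtC',f(226,524,.057))
print('pointer end, other end',f(166,521,.086),f(285,521,.086))
g=lambda x,y,z:(crop(c,x,y,5,85,130,z)*1000).round(1)
print('print rail',g(118,65,.16),g(97,285,.16),'dry',g(87,375,.16),g(65,610,.16),'tips',g(92,296,.179),g(80,356,.179))
save('side','sd.png',(170,170,290,255),6)
save('side','sr.png',(115,115,225,215),7)
E
```

```text
rim [array([644.8, 171.8,  56. ]), array([642.4,  81.4,  56. ]), array([581.4,  83.2,  56. ]), array([584.1, 175.1,  56. ])] [613.175 127.875  56.   ]
box [array([685.1, 210.1,  50. ]), array([678.1,  41.9,  50. ]), array([400.5,  53.6,  50. ]), array([407.6, 219.9,  50. ])] [542.825 131.375  50.   ]
rider [507.8 133.1  55. ] ringC [469.2 133.9  50. ] skirtC [468.9 133.8  57. ]
pointer end, other end [467.1 156.5  86. ] [467.  106.4  86. ]
print rail [652.3 381.  160. ] [543.3 385.9 160. ] dry [499.7 388.5 160. ] [388.1 393.4 160. ] tips [534.6 382.1 179. ] [506.  386.3 179. ]
```

View pics/sd.png

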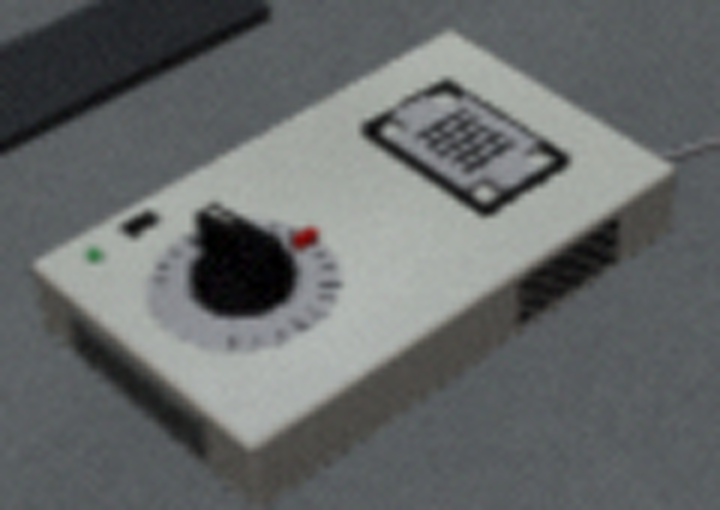

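View pics/sr.png

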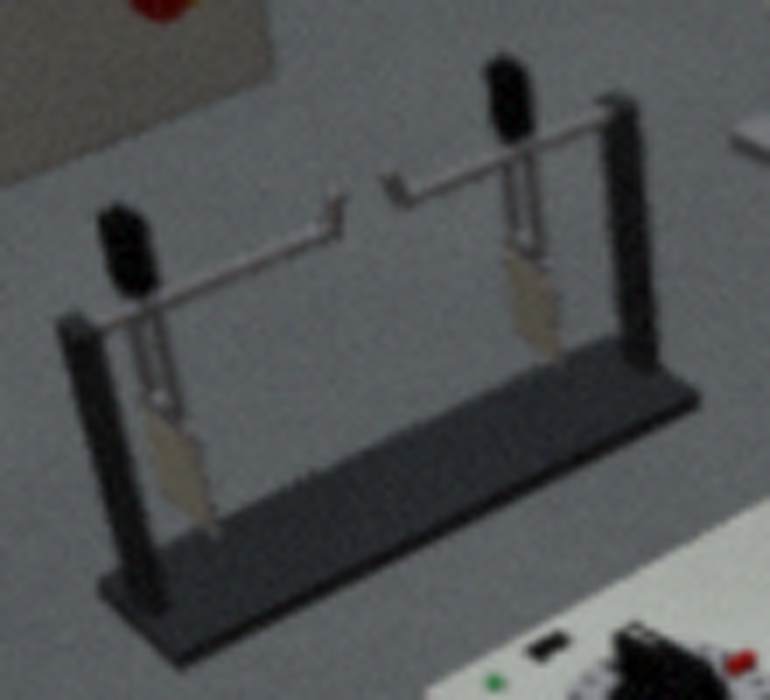

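In the side crops the box corners are at (450,30), (672,170), (255,447) and (35,265), the rim corners at (448,82), (570,160), (488,215) and (365,130), and the rail tips at (338,197) and (390,178).

Run:
```python
from h import *
c=load('side')
f=lambda x,y,z:(crop(c,x,y,6,170,170,z)*1000).round(1)
r=[f(*p,.056) for p in((448,82),(570,160),(488,215),(365,130))];print('rim',r,np.mean(r,0))
b=[f(*p,.05) for p in((450,30),(672,170),(255,447),(35,265))];print('box',b,np.mean(b,0))
print('rider',f(304,239,.055),'ring',f(245,282,.05))
g=lambda x,y,z:(crop(c,x,y,7,115,115,z)*1000).round(1)
print('tips',g(390,176,.179),g(338,195,.179),'rail',g(600,120,.16),g(408,198,.16),g(325,235,.16),g(105,324,.16))
for n in('top','side'):
    c=load(n);P=cloud(c);I=c['image'].astype(int)
    m=(P[...,2]>.173)&(P[...,2]<.215)&(P[...,0]>.3)&(P[...,0]<.75)&(abs(P[...,1]-.38)<.06)
    k,l=cv2.connectedComponents(m.astype(np.uint8))
    for i in range(1,k):
        q=P[l==i]
        if len(q)>4: print(n,len(q),'min',(q.min(0)*1000).round(),'max',(q.max(0)*1000).round(),'mean',(q.mean(0)*1000).round())
    # dryer white mask
    m=(abs(P[...,2]-.05)<.012)&(P[...,1]>-.02)&(P[...,1]<.26)&(P[...,0]>.35)&(P[...,0]<.73)
    k,l,s,_=cv2.connectedComponentsWithStats(m.astype(np.uint8)); i=1+s[1:,4].argmax()
    q=P[l==i];print(n,'dryer',cv2.minAreaRect((q[:,:2]*1000).astype(np.float32)),np.median(q[:,2]))
```

```text
rim [array([644. , 167.1,  56. ]), array([639.9,  76.7,  56. ]), array([580.3,  77.3,  56. ]), array([585.2, 169.3,  56. ])] [612.35 122.6   56.  ]
box [array([684.6, 205.3,  50. ]), array([675.3,  38.6,  50. ]), array([402.8,  48.8,  50. ]), array([408.5, 214. ,  50. ])] [542.8   126.675  50.   ]
rider [506.9 130.2  55. ] ring [470.3 132.   50. ]
tips [529.9 375.3 179. ] [504.3 378.3 179. ] rail [648.7 375.5 160. ] [541.7 382.1 160. ] [497.  382.6 160. ] [391.1 390.5 160. ]
top 93 min [594. 371. 174.] max [610. 392. 212.] mean [600. 380. 199.]
top 10 min [532. 381. 173.] max [537. 389. 182.] mean [534. 385. 178.]
top 10 min [503. 384. 174.] max [509. 391. 181.] mean [506. 387. 178.]
top 85 min [401. 382. 173.] max [415. 403. 211.] mean [408. 390. 200.]
top dryer ((544.0003051757812, 131.18472290039062), (170.89849853515625, 283.1566162109375), 87.86146545410156) 0.05106828674523933
side 72 min [592. 366. 173.] max [609. 392. 208.] mean [599. 375. 193.]
side 5 min [531. 377. 174.] max [535. 384. 181.] mean [534. 381. 178.]
side 7 min [502. 381. 173.] max [509. 388. 179.] mean [505. 384. 176.]
side 81 min [401. 375. 174.] max [416. 399. 207.] mean [407. 384. 192.]
side dryer ((541.4992065429688, 129.15377807617188), (173.6162872314453, 283.618896484375), 87.58334350585938) 0.04998869666155914
```

```bash
cat >> h.py <<'E'
from scipy.spatial.transform import Rotation as Ro
def go(x,y,z,yaw,n=10,order='twist first',pr=True):
    s=env.observe();R=Ro.from_euler('xyz',s['tool_rot'],degrees=True)
    tw=-((yaw-s['tool_rot'][2]+90)%180-90)
    R2=R*Ro.from_euler('z',tw,degrees=True)
    d=np.array([x,y,z])/1000-s['tool_pos']
    print('t %.1f pos %s rot %s F %s w %.4f'%(s['t'],(s['tool_pos']*1000).round(1),s['tool_rot'].round(2),s['force'].round(1),s['gripper_width']))
    print(' twist %.4f rad (%.1fdeg) '%(np.radians(tw),tw),'d_before',R.inv().apply(d).round(4),'d_after',R2.inv().apply(d).round(4))
    # combined rows
    if n:
        rows=[];acc=np.zeros(3);a=0
        for i in range(n):
            want=d*(i+1)/n; st=np.radians(tw)*(i+1)/n
            dr=round(st-a,3)
            Ri=R*Ro.from_euler('z',a)
            v=Ri.inv().apply(want-acc).round(3); acc=acc+Ri.apply(v); a+=dr
            rows.append([*v.tolist(),dr])
        for r in rows: print(r)
E
python3 - <<'E'
from h import *
print(env.finger_overhang)
go(603.6,-123.3,300,11.2,22)
E
```

```text
0.014
t 0.1 pos [200.6 644.2 244.7] rot [-1.7993e+02  1.0000e-02  1.6271e+02] F [ 1.  -0.1 -0.1] w 0.0854
 twist -0.4973 rad (-28.5deg)  d_before [-0.613  -0.613  -0.0546] d_after [-0.2463 -0.8312 -0.0546]
[-0.028, -0.028, -0.002, np.float64(-0.023)]
[-0.027, -0.028, -0.003, np.float64(-0.022)]
[-0.027, -0.029, -0.002, np.float64(-0.023)]
[-0.026, -0.03, -0.003, np.float64(-0.022)]
[-0.025, -0.03, -0.002, np.float64(-0.023)]
[-0.024, -0.031, -0.003, np.float64(-0.023)]
[-0.024, -0.032, -0.002, np.float64(-0.022)]
[-0.023, -0.032, -0.003, np.float64(-0.023)]
[-0.023, -0.032, -0.002, np.float64(-0.022)]
[-0.021, -0.033, -0.003, np.float64(-0.023)]
[-0.021, -0.033, -0.002, np.float64(-0.023)]
[-0.02, -0.034, -0.003, np.float64(-0.022)]
[-0.02, -0.034, -0.002, np.float64(-0.023)]
[-0.018, -0.035, -0.003, np.float64(-0.022)]
[-0.018, -0.035, -0.002, np.float64(-0.023)]
[-0.017, -0.036, -0.003, np.float64(-0.023)]
[-0.016, -0.036, -0.002, np.float64(-0.022)]
[-0.016, -0.036, -0.003, np.float64(-0.023)]
[-0.014, -0.037, -0.002, np.float64(-0.022)]
[-0.014, -0.037, -0.003, np.float64(-0.023)]
[-0.013, -0.037, -0.002, np.float64(-0.023)]
[-0.012, -0.037, -0.003, np.float64(-0.022)]
```

Request:
apply_moves(deltas=[0,0,-0.03,0,0,0,0,-0.025,0,0,-0.041,-0.041,0,0,0,-0.041,-0.041,0,0,0,-0.041,-0.041,0,0,0,-0.041,-0.041,0,0,0,-0.041,-0.041,0,0,0,-0.041,-0.041,0,0,0,-0.041,-0.041,0,0,0,-0.041,-0.041,0,0,0,-0.041,-0.041,0,0,0,-0.041,-0.041,0,0,0])

```text
t: 1.6
tool_pos: [0.4707, 0.1293, 0.3004]
tool_rot: [180.0, 0.0, 162.7]
force: [0.9, 1.1, -0.9]
gripper_width: 0.0851
gripper_force: 0.0
```

Request:
apply_moves(deltas=[-0.041,-0.041,0,0,0,-0.041,-0.041,0,0,0,-0.041,-0.041,0,0,0,-0.041,-0.041,0,0,0,-0.039,-0.039,0,0,0,0,0,0,0.176,0,0,0,0,0.176,0,0,0,0,0.176,0,0,0,0,0.176,0,0,0,0,0.176,0,0,0,0,0.176,0,0,0,0,0.176,0])

```text
t: 3.1
tool_pos: [0.6035, -0.123, 0.3001]
tool_rot: [-180.0, -0.0, 91.8]
force: [0.2, -1.4, -0.4]
gripper_width: 0.0852
gripper_force: 0.0
```

Request:
apply_moves(deltas=[0,0,0,0.176,0,0,0,0,0.176,0,0,0,0,0.176,0,0,0,0,0.176,0,0,0,0,0.176,0,0,0,0,0.176,0,0,0,0,0.176,0,0,0,0,0.18,0,0,0,0,0,0,0,0,0,0,0])

```text
t: 4.35
tool_pos: [0.6036, -0.123, 0.3001]
tool_rot: [180.0, 0.0, 11.5]
force: [-0.1, 0.2, 0.1]
gripper_width: 0.0853
gripper_force: 0.0
```

Run:
```python
from h import *
cap('top');cap('side')
go(603.6,-123.3,38,11.2,0)
print(env.observe()['joint_pos'].round(0))
for n in('top','side'):
    c=load(n);P=cloud(c)
    m=(P[...,2]>.24)&(P[...,2]<.33)&(abs(P[...,0]-.6)<.1)&(abs(P[...,1]+.12)<.1)
    q=P[m];print(n,len(q),np.percentile(q,[2,50,98],axis=0).round(3).tolist() if len(q) else '')
save('side','s1.png',(200,60,360,260),3)
tubs(load('side'))
```

```text
t 4.5 pos [ 603.7 -123.   300.4] rot [-1.7998e+02 -1.0000e-02  1.1380e+01] F [ 0.7  0.7 -0.1] w 0.0852
 twist 0.0031 rad (0.2deg)  d_before [-1.000e-04  3.000e-04  2.624e-01] d_after [-1.000e-04  3.000e-04  2.624e-01]
[-44.  33.  73.  99. -33.  74. -41.]
top 0 
side 174 [[0.583, -0.181, 0.302], [0.603, -0.084, 0.317], [0.619, -0.071, 0.33]]
px(1.5x) 467 354 c 603.7 -123.8  size 94.0 x 60.0  ang 11.2 ztop 56.7
px(1.5x) 414 410 c 453.0 -128.3  size 93.1 x 60.6  ang -10.6 ztop 40.6
px(1.5x) 582 437 c 596.1 -360.1  size 93.7 x 59.9  ang -4.7 ztop 41.3
px(1.5x) 466 451 c 447.8 -238.2  size 93.4 x 60.6  ang -9.8 ztop 41.0
```

View pics/s1.png

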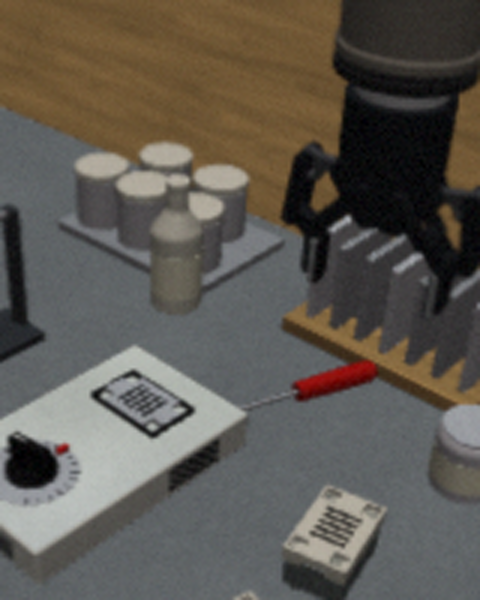

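The side view shows the gripper above the deep tub, centred near (375,250), with the jaws straddling it. Descending to grip.

Request:
apply_moves(deltas=[0,0,0.05,0,0,0,0,0.05,0,0,0,0,0.05,0,0,0,0,0.05,0,0,0,0,0.04,0,0,0,0,0.022,0,0,0,0,0,0,0,0,0,0,0,255,0,0,0,0,255,0,0,0,0,255,0,0,0,0,255,0,0,0,0,255], force=50)

```text
t: 5.95
tool_pos: [0.6046, -0.1232, 0.0401]
tool_rot: [180.0, -0.1, 11.2]
force: [-1.9, 0.4, 8.8]
gripper_width: 0.0594
gripper_force: 51.7
```

Request:
apply_moves(deltas=[0,0,0,0,255,0,0,0,0,255,0,0,0,0,255])

```text
t: 6.32
tool_pos: [0.6045, -0.1232, 0.0401]
tool_rot: [180.0, -0.1, 11.2]
force: [-2.3, 0.4, 9.2]
gripper_width: 0.0592
gripper_force: 51.7
```

Request:
apply_moves(deltas=[0,0,-0.01,0,255,0,0,-0.03,0,255,0,0,-0.04,0,255,0,0,-0.04,0,255,0,0,0,-0.12,255,0,0,0,-0.15,255,0,0,0,-0.15,255,0,0,0,-0.15,255,0,0,0,-0.15,255,0,0,0,-0.15,255,0,0,0,-0.15,255,0,0,0,-0.15,255])

```text
t: 7.82
tool_pos: [0.6036, -0.1233, 0.1593]
tool_rot: [180.0, 0.0, 78.5]
force: [0.2, -0.6, -2.1]
gripper_width: 0.0591
gripper_force: 55.0
```

Request:
apply_moves(deltas=[0,0,0,-0.165,255,0,0,0,0,255])

```text
t: 8.07
tool_pos: [0.6037, -0.1234, 0.1594]
tool_rot: [179.9, -0.0, 87.6]
force: [0.4, 0.4, -2.1]
gripper_width: 0.0591
gripper_force: 55.0
```

Run:
```python
from h import *
go(612.8,126,160,87.8,0)
```

```text
t 8.1 pos [ 603.7 -123.4  159.4] rot [ 1.7993e+02 -2.0000e-02  8.7640e+01] F [ 0.4  0.4 -2.1] w 0.0591
 twist -0.0028 rad (-0.2deg)  d_before [ 0.2496 -0.0012 -0.0005] d_after [ 0.2496 -0.0005 -0.0005]
```

Request:
apply_moves(deltas=[0.02,0,0,0,255,0.04,0,0,0,255,0.05,0,0,0,255,0.05,0,0,0,255,0.05,0,0,0,255,0.03,0,0,0,255,0.01,-0.001,0.02,0,255,0,0,0.01,0,255,0,0,0,0,255])

```text
t: 9.2
tool_pos: [0.612, 0.1251, 0.1273]
tool_rot: [-179.9, 0.1, 87.6]
force: [-0.3, -0.1, -2.3]
gripper_width: 0.0592
gripper_force: 55.0
```

Run:
```python
from h import *
c=cap('side')
go(612.8,126,90.5,87.8,0)
save('side','s2.png',(210,110,310,200),8)
P=cloud(c)
# predicted outlines with tool pose
T=env.observe();p=T['tool_pos'];a=np.radians(T['tool_rot'][2])
for dx,dy in((46,30),(46,-30),(-46,30),(-46,-30)):
    X=[p[0]+(dx*np.cos(a)-dy*np.sin(a))/1000,p[1]+(dx*np.sin(a)+dy*np.cos(a))/1000]
    for z in(p[2]+.0159,p[2]-.0331): print((dx,dy),round(z,3),((project(c,[*X,z])-[210,110]+.5)*8-.5).round(0))
```

```text
t 9.2 pos [612.5 125.  128. ] rot [-1.7996e+02  6.0000e-02  8.7550e+01] F [-0.2  0.9 -1.6] w 0.0588
 twist -0.0044 rad (-0.2deg)  d_before [0.001  0.0003 0.0375] d_after [0.001  0.0003 0.0375]
(46, 30) 0.144 [152. 463.]
(46, 30) 0.095 [156. 570.]
(46, -30) 0.144 [271. 401.]
(46, -30) 0.095 [273. 507.]
(-46, 30) 0.144 [326. 571.]
(-46, 30) 0.095 [326. 680.]
(-46, -30) 0.144 [446. 502.]
(-46, -30) 0.095 [442. 610.]
```

View pics/s2.png

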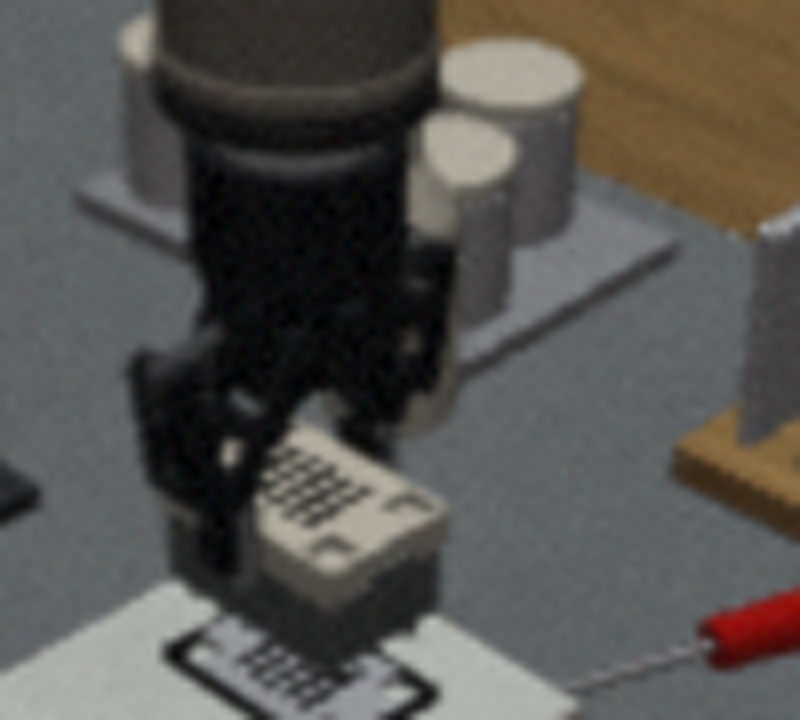

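The held tub's lid corners are at (335,574) and (448,507), about 2–3 mm toward −y of what I predicted. I shift +2 mm in y and lower slowly.

Request:
apply_moves(deltas=[0.002,0,0.01,-0.004,255,0,0,0.01,0,255,0,0,0.006,0,255,0,0,0.004,0,255,0,0,0.004,0,255,0,0,0.002,0,255,0,0,0,0,255])

```text
t: 10.12
tool_pos: [0.6128, 0.1288, 0.0923]
tool_rot: [-180.0, 0.0, 87.9]
force: [0.6, -0.3, -2.0]
gripper_width: 0.0595
gripper_force: 55.0
```

Request:
apply_moves(deltas=[-0.001,0,0.001,0,255,0,0,0.0015,0,255,0,0,0,0,255,0,0,0,0,255])

```text
t: 10.62
tool_pos: [0.6129, 0.1276, 0.0901]
tool_rot: [180.0, -0.0, 87.9]
force: [-2.8, -1.5, 5.7]
gripper_width: 0.0588
gripper_force: 55.8
```

Request:
apply_moves(deltas=[0,0,0,0,0,0,0,0,0,0,0,0,0,0,0,0,0,0,0,0,0,0,-0.02,0,0,0,0,-0.05,0,0,0,0,-0.05,0,0,-0.043,-0.025,0,0,0,-0.043,-0.025,0,0,0,-0.043,-0.025,0,0,0,-0.043,-0.025,0,0,0,-0.043,-0.025,0,0,0])

```text
t: 12.12
tool_pos: [0.4792, -0.0841, 0.2108]
tool_rot: [179.9, -0.1, 87.9]
force: [1.2, -0.4, 0.4]
gripper_width: 0.0853
gripper_force: 0.0
```

Request:
apply_moves(deltas=[-0.044,-0.025,0,0.155,0,0,0,0,0.155,0,0,0,0,0.155,0,0,0,0,0.155,0,0,0,0,0.155,0,0,0,0,0.155,0,0,0,0,0.155,0,0,0,0,0.155,0,0,0,0,0.155,0,0,0,0,0.155,0,0,0,0,0.155,0])

```text
t: 13.5
tool_pos: [0.4536, -0.1258, 0.2106]
tool_rot: [-179.9, -0.0, -10.1]
force: [-0.3, -0.3, 0.3]
gripper_width: 0.0852
gripper_force: 0.0
```

Run:
```python
from h import *
cap('top');cap('side')
print(env.observe()['joint_pos'].round(0))
for n in('top','side'):
    c=load(n);print(n);tubs(c)
    P=cloud(c);m=(abs(P[...,2]-.106)<.008)&(abs(P[...,0]-.612)<.07)&(abs(P[...,1]-.126)<.07);q=P[m]
    if len(q)>50:print('pile',len(q),cv2.minAreaRect((q[:,:2]*1000).astype(np.float32)),np.percentile(q[:,2],[5,50,95]))
go(452.9,-126.9,100,-9.9,0)
```

```text
[-55.  21.  77. 122. -25.  56. -64.]
top
px(1.5x) 597 262 c 595.3 -358.1  size 94.8 x 61.8  ang -4.2 ztop 42.0
pile 847 ((613.4807739257812, 126.49964904785156), (94.39710235595703, 61.79835891723633), 88.41315460205078) [0.10007373 0.10599435 0.11050437]
side
px(1.5x) 414 410 c 453.6 -128.4  size 92.8 x 60.6  ang -9.4 ztop 40.7
px(1.5x) 582 437 c 595.5 -360.0  size 94.7 x 60.0  ang -4.8 ztop 41.3
px(1.5x) 466 451 c 447.5 -238.2  size 93.3 x 60.5  ang -8.4 ztop 40.9
pile 364 ((612.3912353515625, 125.34730529785156), (94.50651550292969, 63.31678009033203), 87.77710723876953) [0.0998485  0.1055406  0.10772193]
t 13.6 pos [ 453.6 -125.8  210.5] rot [-1.7995e+02 -2.0000e-02 -9.9100e+00] F [0.4 1.  0.3] w 0.0857
 twist -0.0002 rad (-0.0deg)  d_before [-0.0005  0.0013  0.1105] d_after [-0.0005  0.0013  0.1105]
```

Request:
apply_moves(deltas=[-0.0005,0.001,0.05,0,0,0,0,0.05,0,0,0,0,0.05,0,0,0,0,0.025,0,0,0,0,0.011,0,0,0,0,0,0,0,0,0,0,0,255,0,0,0,0,255,0,0,0,0,255,0,0,0,0,255,0,0,0,0,255,0,0,0,0,255])

```text
t: 15.1
tool_pos: [0.4536, -0.1265, 0.025]
tool_rot: [-180.0, -0.1, -9.7]
force: [-2.0, 1.6, 16.8]
gripper_width: 0.0593
gripper_force: 49.9
```

Run:
```python
from h import *
print(env.observe()['joint_pos'].round(1))
go(612.9,126,210,87.8,0)
```

```text
[-29.8  35.   47.5 129.  -47.3  35.2 -46.3]
t 15.1 pos [ 453.6 -126.5   25. ] rot [-1.7995e+02 -1.0000e-01 -9.7200e+00] F [-2.   1.6 16.8] w 0.0593
 twist 1.4396 rad (82.5deg)  d_before [ 0.1148 -0.2759 -0.1846] d_after [-0.2585 -0.1498 -0.1846]
```

Request:
apply_moves(deltas=[0,0,-0.01,0,255,0,0,-0.03,0,255,0,0,-0.05,0,255,0,0,-0.05,0,255,0,0,-0.01,-0.12,255,0,0,0,-0.17,255,0,0,0,-0.17,255,0,0,0,-0.17,255,0,0,0,-0.17,255,0,0,0,-0.17,255,0,0,0,-0.17,255,0,0,0,-0.17,255])

```text
t: 16.6
tool_pos: [0.4526, -0.1266, 0.1744]
tool_rot: [180.0, -0.0, 65.6]
force: [-0.2, 0.5, -2.6]
gripper_width: 0.0589
gripper_force: 55.7
```

Request:
apply_moves(deltas=[0,0,0,-0.17,255,0,0,0,-0.17,255,0,0,0,-0.055,255,0.03,0.02,0,0,255,0.04,0.02,0,0,255,0.05,0.03,0,0,255,0.05,0.03,0,0,255,0.04,0.03,0,0,255,0.03,0.015,0,0,255,0.018,0.0045,0,0,255,0,0,0,0,255,0,0,0,0,255])

```text
t: 18.1
tool_pos: [0.611, 0.1244, 0.1741]
tool_rot: [-180.0, 0.0, 87.9]
force: [-0.1, -0.4, -2.0]
gripper_width: 0.0591
gripper_force: 55.7
```

Run:
```python
from h import *
go(612.9,126,125.2,87.8,0)
```

```text
t 18.1 pos [611.  124.4 174.1] rot [-1.7999e+02  3.0000e-02  8.7860e+01] F [-0.1 -0.4 -2. ] w 0.0591
 twist 0.0010 rad (0.1deg)  d_before [0.0017 0.0019 0.0489] d_after [0.0017 0.0019 0.0489]
```

Request:
apply_moves(deltas=[0.002,0.002,0.015,0,255,0,0,0.015,0,255,0,0,0.008,0,255,0,0,0.004,0,255,0,0,0.003,0,255,0,0,0.001,0,255,0,0,0,0,255,0,0,0,0,255])

```text
t: 19.1
tool_pos: [0.6137, 0.1278, 0.1281]
tool_rot: [180.0, -0.0, 87.9]
force: [0.8, 0.1, -1.4]
gripper_width: 0.0591
gripper_force: 55.8
```

Request:
apply_moves(deltas=[-0.001,-0.001,0.001,0,255,0,0,0.0015,0,255,0,0,0.001,0,255,0,0,0,0,255])

```text
t: 19.6
tool_pos: [0.6127, 0.1268, 0.125]
tool_rot: [-180.0, -0.0, 87.9]
force: [-5.3, 0.0, 12.6]
gripper_width: 0.0591
gripper_force: 57.4
```

Request:
apply_moves(deltas=[0,0,0,0,0,0,0,0,0,0,0,0,0,0,0,0,0,0,0,0,0,0,-0.02,0,0,0,0,-0.05,0,0,0,0,-0.02,0,0,-0.046,-0.019,0,0,0,-0.046,-0.019,0,0,0,-0.046,-0.019,0,0,0,-0.046,-0.019,0,0,0,-0.046,-0.019,0,0,0])

```text
t: 21.1
tool_pos: [0.5086, -0.101, 0.2151]
tool_rot: [180.0, -0.0, 87.9]
force: [0.0, 0.7, -0.5]
gripper_width: 0.0851
gripper_force: 0.0
```

Request:
apply_moves(deltas=[-0.046,-0.019,0,0,0,-0.046,-0.019,0,0,0,-0.047,-0.019,0,0.17,0,0,0,0,0.17,0,0,0,0,0.17,0,0,0,0,0.17,0,0,0,0,0.17,0,0,0,0,0.17,0,0,0,0,0.17,0,0,0,0,0.17,0,0,0,0,0.17,0,0,0,0,0.165,0])

```text
t: 22.6
tool_pos: [0.4475, -0.2363, 0.2149]
tool_rot: [-179.9, -0.0, -9.5]
force: [-0.6, 1.1, 0.5]
gripper_width: 0.0852
gripper_force: 0.0
```

Run:
```python
from h import *
cap('top');cap('side')
print(env.observe()['joint_pos'].round(0))
for n in('top','side'):
    c=load(n);print(n);tubs(c)
    P=cloud(c);m=(abs(P[...,2]-.140)<.008)&(abs(P[...,0]-.612)<.07)&(abs(P[...,1]-.126)<.07);q=P[m]
    if len(q)>50:print('pile',len(q),cv2.minAreaRect((q[:,:2]*1000).astype(np.float32)),np.percentile(q[:,2],[5,50,95]))
go(447.6,-236.9,24,-9.2,0)
```

```text
[-36.  24.  72. 118. -27.  58. -49.]
top
px(1.5x) 591 247 c 628.6 -348.0  size 82.1 x 41.6  ang -52.1 ztop 41.9
pile 895 ((613.5977783203125, 127.19635772705078), (93.75798797607422, 61.08986282348633), 87.69403076171875) [0.13419158 0.14018612 0.14457173]
side
px(1.5x) 582 436 c 594.9 -360.1  size 94.2 x 60.0  ang -4.8 ztop 41.3
px(1.5x) 466 451 c 447.4 -238.6  size 94.5 x 61.7  ang -9.4 ztop 41.0
pile 449 ((612.353515625, 125.34756469726562), (95.0411148071289, 63.353824615478516), 87.6617431640625) [0.13378393 0.13950825 0.14170094]
t 22.7 pos [ 447.5 -236.3  214.7] rot [ 1.7999e+02  1.0000e-02 -9.3200e+00] F [ 0.3  0.6 -0. ] w 0.0850
 twist -0.0020 rad (-0.1deg)  d_before [0.0003 0.0005 0.1907] d_after [0.0003 0.0005 0.1907]
```

Request:
apply_moves(deltas=[0,0.001,0.05,0,0,0,0,0.05,0,0,0,0,0.05,0,0,0,0,0.03,0,0,0,0,0.01,0,0,0,0,0,0,0,0,0,0,0,255,0,0,0,0,255,0,0,0,0,255,0,0,0,0,255,0,0,0,0,255,0,0,0,0,255])

```text
t: 24.2
tool_pos: [0.448, -0.2375, 0.0256]
tool_rot: [-180.0, -0.1, -9.1]
force: [-2.8, 1.9, 16.2]
gripper_width: 0.059
gripper_force: 50.1
```

Request:
apply_moves(deltas=[0,0,-0.01,0,255,0,0,-0.03,0,255,0,0,-0.05,0,255,0,0,-0.05,0,255,0,0,-0.05,0,255,0,0,0,-0.12,255,0,0,0,-0.17,255,0,0,0,-0.17,255,0,0,0,-0.17,255,0,0,0,-0.17,255,0,0,0,-0.17,255,0,0,0,-0.17,255])

```text
t: 25.7
tool_pos: [0.4468, -0.2375, 0.2149]
tool_rot: [180.0, -0.0, 56.4]
force: [-0.7, -0.1, -1.5]
gripper_width: 0.0591
gripper_force: 55.7
```

Run:
```python
from h import *
go(613,126,215,87.8,0)
```

```text
t 25.7 pos [ 446.8 -237.5  214.9] rot [ 1.7999e+02 -1.0000e-02  5.6450e+01] F [-0.7 -0.1 -1.5] w 0.0591
 twist -0.5472 rad (-31.4deg)  d_before [ 0.3948 -0.0624 -0.    ] d_after [ 0.3696  0.1521 -0.    ]
```

Request:
apply_moves(deltas=[0,0,0,-0.17,255,0,0,0,-0.17,255,0,0,0,-0.17,255,0,0,0,-0.037,255,0.03,0.01,0,0,255,0.05,0.02,0,0,255,0.05,0.02,0,0,255,0.05,0.02,0,0,255,0.05,0.02,0,0,255,0.05,0.02,0,0,255,0.05,0.02,0,0,255,0.03,0.015,0,0,255])

```text
t: 27.2
tool_pos: [0.6083, 0.1189, 0.2143]
tool_rot: [-180.0, 0.0, 87.4]
force: [-0.0, -0.1, -2.3]
gripper_width: 0.0588
gripper_force: 55.7
```

Request:
apply_moves(deltas=[0.009,0.007,0,0,255,0,0,0.02,0,255,0,0,0.01,0,255,0,0,0,0,255,0,0,0,0,255])

```text
t: 27.82
tool_pos: [0.6154, 0.1238, 0.1846]
tool_rot: [180.0, 0.0, 87.4]
force: [-0.6, -0.2, -1.6]
gripper_width: 0.0593
gripper_force: 55.7
```

Run:
```python
from h import *
go(613,126,159.6,87.8,0)
```

```text
t 27.8 pos [615.4 123.8 184.6] rot [179.99   0.    87.41] F [-0.6 -0.2 -1.6] w 0.0593
 twist -0.0068 rad (-0.4deg)  d_before [ 0.0021 -0.0025  0.025 ] d_after [ 0.0021 -0.0024  0.025 ]
```

Request:
apply_moves(deltas=[0.0025,-0.0025,0.01,-0.007,255,0,0,0.007,0,255,0,0,0.004,0,255,0,0,0.002,0,255,0,0,0,0,255])

```text
t: 28.45
tool_pos: [0.613, 0.1271, 0.1612]
tool_rot: [-180.0, 0.0, 87.9]
force: [-0.9, 1.1, -2.1]
gripper_width: 0.0591
gripper_force: 55.7
```

Request:
apply_moves(deltas=[0,0,0.001,0,255,0,0,0.001,0,255,0,0,0.001,0,255,0,0,0,0,255])

```text
t: 28.95
tool_pos: [0.6134, 0.1271, 0.1596]
tool_rot: [180.0, -0.1, 87.9]
force: [-5.0, 0.2, 15.9]
gripper_width: 0.0593
gripper_force: 57.8
```

Request:
apply_moves(deltas=[0,0,0,0,0,0,0,0,0,0,0,0,0,0,0,0,0,0,0,0,0,0,-0.02,0,0,0,0,-0.05,0,0,0,0,-0.02,0,0,-0.048,0,0,0,0,-0.048,0,0,0,0,-0.048,0,0,0,0,-0.048,0,0,0,0,-0.048,0,0,0,0])

```text
t: 30.45
tool_pos: [0.6039, -0.1142, 0.2492]
tool_rot: [180.0, -0.0, 87.9]
force: [-0.3, -0.2, -1.1]
gripper_width: 0.0853
gripper_force: 0.0
```

Request:
apply_moves(deltas=[-0.05,0,0,0.16,0,0.008,-0.0485,0,0.16,0,0,0,0,0.16,0,0,0,0,0.16,0,0,0,0,0.16,0,0,0,0,0.16,0,0,0,0,0.16,0,0,0,0,0.16,0,0,0,0,0.16,0,0,0,0,0.17,0])

```text
t: 31.7
tool_pos: [0.5562, -0.1452, 0.2491]
tool_rot: [-180.0, -0.0, -4.7]
force: [0.0, 0.1, 0.7]
gripper_width: 0.0852
gripper_force: 0.0
```

Run:
```python
from h import *
cap('top');cap('side')
print(env.observe()['joint_pos'].round(0))
for n in('top','side'):
    c=load(n);print(n);tubs(c)
    P=cloud(c);m=(abs(P[...,2]-.174)<.008)&(abs(P[...,0]-.612)<.07)&(abs(P[...,1]-.126)<.07);q=P[m]
    if len(q)>50:print('pile',len(q),cv2.minAreaRect((q[:,:2]*1000).astype(np.float32)),np.percentile(q[:,2],[5,50,95]))
go(595.3,-359.1,24,-4.5,0)
```

```text
[-41.  27.  66. 107. -27.  64. -59.]
top
px(1.5x) 596 263 c 595.0 -357.7  size 94.4 x 62.9  ang -4.2 ztop 41.9
pile 952 ((613.7195434570312, 127.67044067382812), (94.37322235107422, 61.86482620239258), 87.66876983642578) [0.16789009 0.17435793 0.17789857]
side
px(1.5x) 582 437 c 595.8 -360.2  size 95.4 x 59.9  ang -5.0 ztop 41.3
pile 461 ((613.2340698242188, 124.44085693359375), (95.0224380493164, 62.572486877441406), 87.72616577148438) [0.16728834 0.17357046 0.1755031 ]
t 31.8 pos [ 556.3 -145.1  248.7] rot [ 1.7999e+02  1.0000e-02 -4.5000e+00] F [-0.2 -0.7  0.3] w 0.0856
 twist -0.0000 rad (-0.0deg)  d_before [0.0557 0.2102 0.2247] d_after [0.0557 0.2102 0.2247]
```

Request:
apply_moves(deltas=[0.011,0.042,0,0,0,0.011,0.042,0,0,0,0.011,0.042,0,0,0,0.011,0.042,0,0,0,0.0115,0.042,0.02,0,0,0,0,0.05,0,0,0,0,0.05,0,0,0,0,0.05,0,0,0,0,0.035,0,0,0,0,0.014,0,0,0,0,0.006,0,0,0,0,0,0,0])

```text
t: 33.3
tool_pos: [0.596, -0.3593, 0.0244]
tool_rot: [180.0, -0.1, -4.3]
force: [-0.8, -0.1, 0.8]
gripper_width: 0.0853
gripper_force: 0.0
```

Request:
apply_moves(deltas=[0,0,0,0,255,0,0,0,0,255,0,0,0,0,255,0,0,0,0,255,0,0,0,0,255,0,0,0,0,255])

```text
t: 34.05
tool_pos: [0.5961, -0.3591, 0.0247]
tool_rot: [180.0, -0.1, -4.3]
force: [-2.2, 1.4, 10.3]
gripper_width: 0.0592
gripper_force: 52.2
```

Request:
apply_moves(deltas=[0,0,-0.01,0,255,0,0,-0.03,0,255,0,0,-0.05,0,255,0,0,-0.05,0,255,0,0,-0.05,0,255,0,0,-0.035,-0.119,255,0,0,0,-0.17,255,0,0,0,-0.17,255,0,0,0,-0.17,255,0,0,0,-0.17,255,0,0,0,-0.17,255,0,0,0,-0.17,255])

```text
t: 35.55
tool_pos: [0.5952, -0.3591, 0.2491]
tool_rot: [180.0, 0.0, 61.2]
force: [-0.7, -0.5, -2.2]
gripper_width: 0.059
gripper_force: 54.6
```

Request:
apply_moves(deltas=[0,0,0,-0.17,255,0,0,0,-0.17,255,0,0,0,-0.13,255,0.02,0,0,0,255,0.04,0,0,0,255,0.05,0,0,0,255,0.05,0,0,0,255,0.05,0,0,0,255,0.05,0,0,0,255,0.05,0,0,0,255,0.05,0,0,0,255,0.05,0,0,0,255])

```text
t: 37.05
tool_pos: [0.6105, 0.0532, 0.2488]
tool_rot: [180.0, -0.0, 87.7]
force: [0.4, 0.2, -2.4]
gripper_width: 0.0591
gripper_force: 54.6
```

Request:
apply_moves(deltas=[0.04,0,0,0,255,0.025,0,0,0,255,0.01,0,0,0,255,0,0,0,0,255,0,0,0,0,255])

```text
t: 37.67
tool_pos: [0.614, 0.1243, 0.2485]
tool_rot: [180.0, 0.0, 87.7]
force: [-0.5, -1.4, -1.6]
gripper_width: 0.0592
gripper_force: 54.6
```

Run:
```python
from h import *
go(613.3,126.8,192.7,87.8,0)
```

```text
t 37.7 pos [614.  124.3 248.5] rot [1.7999e+02 2.0000e-02 8.7700e+01] F [-0.5 -1.4 -1.6] w 0.0592
 twist -0.0017 rad (-0.1deg)  d_before [ 0.0025 -0.0008  0.0558] d_after [ 0.0025 -0.0008  0.0558]
```

Request:
apply_moves(deltas=[0.003,-0.001,0.02,-0.002,255,0,0,0.02,0,255,0,0,0.006,0,255,0,0,0.004,0,255,0,0,0.003,0,255,0,0,0.001,0,255,0,0,0,0,255])

```text
t: 38.55
tool_pos: [0.6132, 0.1288, 0.1945]
tool_rot: [180.0, -0.0, 87.9]
force: [0.2, 0.1, -1.3]
gripper_width: 0.0593
gripper_force: 54.6
```

Request:
apply_moves(deltas=[0,0,0.001,0,255,0,0,0.001,0,255,0,0,0.001,0,255,0,0,0,0,255])

```text
t: 39.05
tool_pos: [0.6136, 0.1288, 0.1924]
tool_rot: [179.9, -0.0, 87.9]
force: [-3.5, -0.3, 13.1]
gripper_width: 0.0592
gripper_force: 56.3
```

Request:
apply_moves(deltas=[0,0,0,0,0,0,0,0,0,0,0,0,0,0,0,0,0,0,0,0,0,0,-0.02,0,0,0,0,-0.04,0,0,0,-0.04,0,0,0,0,-0.04,0,0,0,-0.05,-0.04,0,0,0,-0.06,0,0,0,0,-0.06,0,0,0,0,-0.06,0,0,0,0])

```text
t: 40.55
tool_pos: [0.4859, -0.0975, 0.2529]
tool_rot: [179.9, -0.1, 88.0]
force: [2.0, 1.0, 0.3]
gripper_width: 0.0854
gripper_force: 0.0
```

Run:
```python
from h import *
cap('top');cap('side')
for n in('top','side'):
    c=load(n);print(n)
    P=cloud(c);m=(abs(P[...,2]-.208)<.01)&(abs(P[...,0]-.612)<.07)&(abs(P[...,1]-.126)<.07);q=P[m]
    if len(q)>50:print('pile',len(q),cv2.minAreaRect((q[:,:2]*1000).astype(np.float32)),np.percentile(q[:,2],[5,50,95]))
    I=c['image'].astype(int)
    for lo,nm in((.045,'rider'),):
        m=(I[...,0]>I[...,1]*1.6)&(I[...,0]>80)&(abs(P[...,0]-.507)<.03)&(abs(P[...,1]-.132)<.03)
        v,u=np.where(m);w=(I[...,0]-I[...,1])[m]
        print(nm,len(u),ray(c,(u*w).sum()/w.sum(),(v*w).sum()/w.sum(),.055))
go(468.8,132.2,200,90,0)
a=cv2.resize(load('top')['image'][190:250,185:245],None,fx=8,fy=8,interpolation=cv2.INTER_CUBIC)
b=cv2.resize(load('side')['image'][190:235,190:230],None,fx=8,fy=8,interpolation=cv2.INTER_CUBIC)
h=np.zeros((480,800,3),np.uint8);h[:,:480]=a;h[:360,480:]=b
cv2.imwrite('pics/k1.png',h[...,::-1])
```

```text
top
pile 1038 ((614.72216796875, 128.1007537841797), (93.41141510009766, 62.62056350708008), 88.23035430908203) [0.2011783  0.20800956 0.21204306]
rider 11 [0.50768132 0.13393381 0.055     ]
side
pile 487 ((612.9552001953125, 126.1688232421875), (94.2481918334961, 63.471622467041016), 88.24959564208984) [0.19957372 0.20728724 0.20937209]
rider 10 [0.50845798 0.13127548 0.055     ]
t 40.6 pos [ 485.2 -101.9  253. ] rot [1.7988e+02 3.0000e-02 8.7480e+01] F [0.1 1.9 0.6] w 0.0855
 twist -0.0439 rad (-2.5deg)  d_before [ 0.2331 -0.0268  0.0528] d_after [ 0.2341 -0.0166  0.0528]
```

View pics/k1.png

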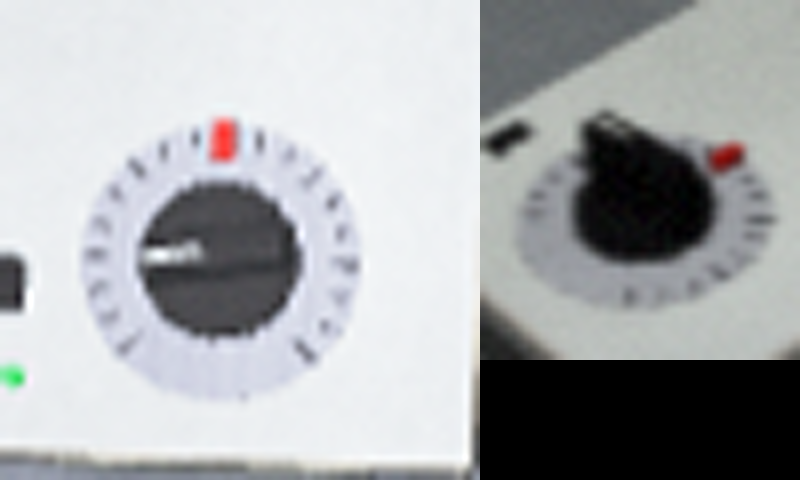

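The top crop shows the ring spanning (80–362, 120–402), so its centre is near (221,261). The rider is at (224,140), and the bar points left at (145,256). The pile is level with its top at 208 mm.

Run:
```python
from h import *
from scipy.optimize import least_squares
for n,guess in(('top',(221,261,8,185,190)),('side',(645-480,220,8,190,190))):
    c=load(n);P=cloud(c);I=c['image'].astype(float)
    # ring vs white box boundary: fit circle of radius R by sampling intensity (blue-ness) 
    c0=crop(c,*guess,.051)[:2]
    g=I[...,2]-I[...,0]
    gb=cv2.GaussianBlur(g.astype(np.float32),(0,0),.6)
    th=np.radians(np.arange(0,360,3))
    def samp(cc,r):
        uv=np.array([project(c,[cc[0]+r*np.cos(t),cc[1]+r*np.sin(t),.051]) for t in th],np.float32)
        return cv2.remap(gb,uv[:,0].reshape(-1,1),uv[:,1].reshape(-1,1),cv2.INTER_LINEAR).ravel()
    best=max(((np.median(samp((x,y),r-.003))-np.median(samp((x,y),r+.003))+ (np.mean(samp((x,y),r-.0025))-np.mean(samp((x,y),r+.0025))),x,y,r) for x in c0[0]+np.arange(-.004,.0041,.001) for y in c0[1]+np.arange(-.004,.0041,.001) for r in(.044,.046,.048)),key=lambda t:t[0])
    print(n,c0,best)
    m=(I[...,0]>I[...,1]*1.25)&(I[...,0]>70)&(abs(P[...,0]-.507)<.02)&(abs(P[...,1]-.132)<.02)
    v,u=np.where(m);w=(I[...,0]-I[...,1])[m];r=ray(c,(u*w).sum()/w.sum(),(v*w).sum()/w.sum(),.054)
    d=r[:2]-best[1:3];print(' rider',r,len(u),'ang',np.degrees(np.arctan2(d[1],d[0])),np.hypot(*d))
    d=r[:2]-c0;print(' ang vs c0',np.degrees(np.arctan2(d[1],d[0])),np.hypot(*d))
```

```text
top [0.46882699 0.13442076] (np.float32(16.589874), np.float64(0.4688269895719842), np.float64(0.13442076260039879), 0.046)
 rider [0.50775619 0.13397587 0.054     ] 18 ang -0.6547631863434018 0.03893173985625645
 ang vs c0 -0.6547631863434018 0.03893173985625645
side [0.46780943 0.13010674] (np.float32(7.2428193), np.float64(0.46580942961859234), np.float64(0.13110673742257956), 0.044)
 rider [0.50843736 0.13204478 0.054     ] 16 ang 1.2606048997359858 0.04263825392163898
 ang vs c0 2.731059972600383 0.04067413229138363
```

Request:
apply_moves(deltas=[0.04,-0.005,0,0,0,0.05,-0.006,0,0,0,0.05,-0.006,0,0,0,0.05,-0.006,0,0,0,0.044,-0.004,0,0,0,0,0,0.04,-0.07,0,0,0,0.04,0,0,0,0,0.04,0,0,0,0,0,0,0,0,0,0,0,0], force=25)

```text
t: 41.9
tool_pos: [0.4682, 0.1395, 0.133]
tool_rot: [179.9, -0.0, 91.9]
force: [-0.3, 0.4, 0.4]
gripper_width: 0.0853
gripper_force: 0.0
```

Run:
```python
from h import *
go(468.5,133,78,92,0);print(env.observe()['joint_pos'].round(0))
```

```text
t 41.9 pos [468.2 139.5 133. ] rot [ 1.7992e+02 -4.0000e-02  9.1930e+01] F [-0.3  0.4  0.4] w 0.0853
 twist -0.0012 rad (-0.1deg)  d_before [-0.0065 -0.      0.055 ] d_after [-0.0065 -0.      0.055 ]
[-46.  16.  26. 123. -10.  43. -12.]
```

Request:
apply_moves(deltas=[-0.0065,0,0.03,0,0,0,0,0.02,0,0,0,0,0.005,0,0,0,0,0,0,0,0,0,0,0,255,0,0,0,0,255,0,0,0,0,255,0,0,0,0,255,0,0,0,0,255,0,0,0,0,255,0,0,0,0,255,0,0,0,0,255])

```text
t: 43.4
tool_pos: [0.4687, 0.1325, 0.0767]
tool_rot: [179.9, -0.0, 91.9]
force: [4.6, -2.9, 0.8]
gripper_width: 0.0122
gripper_force: 28.6
```

Request:
apply_moves(deltas=[0,0,0,0.1,255,0,0,0,0.16,255,0,0,0,0.16,255,0,0,0,0.16,255,0,0,0,0.16,255,0,0,0,0.16,255,0,0,0,0.16,255,0,0,0,0.16,255,0,0,0,0.16,255,0,0,0,0.16,255,0,0,0,0.076,255,0,0,0,0,255])

```text
t: 44.9
tool_pos: [0.4684, 0.133, 0.0767]
tool_rot: [-180.0, -0.1, -0.7]
force: [1.5, 0.6, 5.4]
gripper_width: 0.0125
gripper_force: 29.2
```

Request:
apply_moves(deltas=[0,0,0,0,255,0,0,0,0,255])

```text
t: 45.15
tool_pos: [0.4684, 0.133, 0.0767]
tool_rot: [-180.0, -0.1, -0.6]
force: [2.7, 1.4, 5.5]
gripper_width: 0.0126
gripper_force: 29.1
```

Request:
apply_moves(deltas=[0,0,0,0,0,0,0,0,0,0,0,0,0,0,0,0,0,0,0,0,0,0,-0.02,0,0,0,0,-0.05,0,0,0,0,-0.05,0,0,0,0,-0.06,0,0,0.03,-0.05,0,0,0,0.03,-0.06,0,0,0,0.035,-0.06,0,0,0,0.035,-0.06,0,0,0])

```text
t: 46.65
tool_pos: [0.5915, 0.3473, 0.2559]
tool_rot: [-180.0, 0.0, -0.6]
force: [0.3, -0.2, 1.4]
gripper_width: 0.0854
gripper_force: 0.0
```

Request:
apply_moves(deltas=[0,-0.02,0,0.04,0,0,0,0,0,0,0,0,0,0,0])

```text
t: 47.02
tool_pos: [0.5911, 0.3639, 0.2564]
tool_rot: [180.0, 0.0, -3.0]
force: [-0.4, -1.2, -0.1]
gripper_width: 0.0853
gripper_force: 0.0
```

Run:
```python
from h import *
cap('top');cap('side')
go(601,381,190,-2.9,0);print(env.observe()['joint_pos'].round(0))
a=cv2.resize(load('top')['image'][190:250,185:245],None,fx=8,fy=8,interpolation=cv2.INTER_CUBIC)
b=cv2.resize(load('side')['image'][90:170,115:195],None,fx=4,fy=4,interpolation=cv2.INTER_CUBIC)
h=np.zeros((480,800,3),np.uint8);h[:,:480]=a;h[:320,480:]=b
cv2.imwrite('pics/k2.png',h[...,::-1])
```

```text
t 47.1 pos [591.1 363.9 256.7] rot [-179.98    0.     -2.99] F [-0.3  0.  -0.1] w 0.0856
 twist -0.0016 rad (-0.1deg)  d_before [ 0.009  -0.0175  0.0667] d_after [ 0.009  -0.0175  0.0667]
[ -72.   36.   55.   91.  -31.   70. -104.]
```

View pics/k2.png

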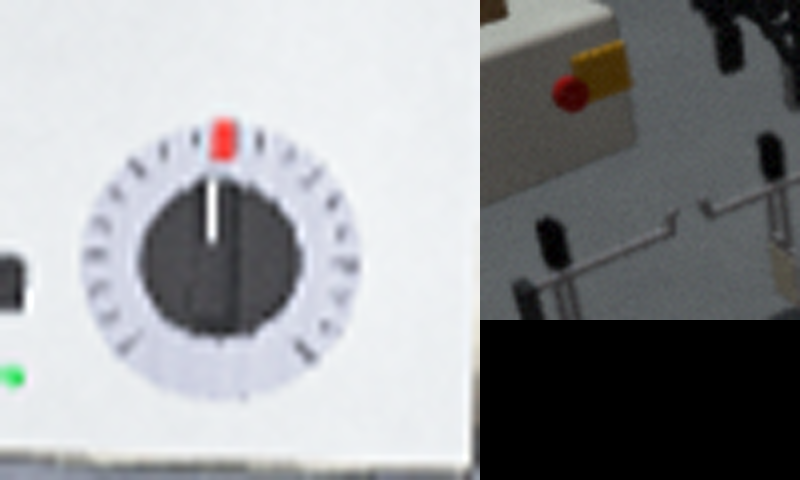

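The pointer line is vertical at (212,180–242) after parallax, which agrees with the rider at (224,140) to within about 1°. Now the tag.

Request:
apply_moves(deltas=[0.009,-0.017,0,0,0,0,0,0.03,0,0,0,0,0.025,0,0,0,0,0.012,0,0,0,0,0,0,0,0,0,0,0,255,0,0,0,0,255,0,0,0,0,255,0,0,0,0,255,0,0,0,0,255,0,0,0,0,255,0,0,0,0,255], force=40)

```text
t: 48.62
tool_pos: [0.6012, 0.3818, 0.1895]
tool_rot: [-180.0, -0.0, -2.9]
force: [-0.2, 0.5, 5.0]
gripper_width: 0.0194
gripper_force: 42.3
```

Request:
apply_moves(deltas=[0,0,-0.01,0,255,0,0,-0.012,0,255,0,0,-0.01,0,255,0,0,0,0,255,-0.015,0,0,0,255,-0.02,0,0,0,255,0,0,0,0,255])

```text
t: 49.5
tool_pos: [0.5639, 0.3843, 0.2208]
tool_rot: [-180.0, 0.1, -2.8]
force: [0.2, 0.2, -0.4]
gripper_width: 0.019
gripper_force: 41.8
```

Run:
```python
from h import *
cap('side');save('side','t1.png',(115,80,225,200),5)
print(env.observe()['force'])
```

```text
[-0.32856531  0.47297984 -0.62489871]
```

View pics/t1.png

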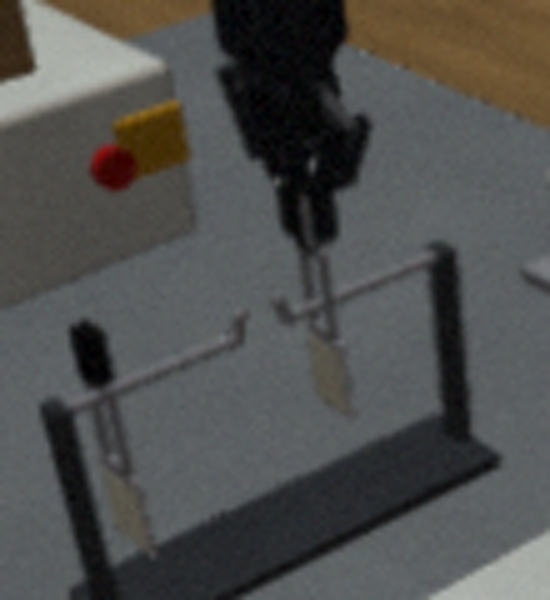

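The tag is lifted with the rail passing through its loop at (320,295). Carrying it over the tips.

Request:
apply_moves(deltas=[-0.012,0,0,0,255,-0.015,0,0,0,255,-0.015,0,0,0,255,-0.015,0,0,0,255,-0.015,0,0,0,255,-0.015,0,0,0,255,-0.013,0,0,0,255,0,0,0,0,255,0,0,0,0,255])

```text
t: 50.68
tool_pos: [0.4665, 0.3887, 0.2215]
tool_rot: [-180.0, -0.0, -2.9]
force: [0.3, 0.7, -1.0]
gripper_width: 0.0194
gripper_force: 41.8
```

Run:
```python
from h import *
cap('side');save('side','t2.png',(115,80,225,200),5)
print(env.observe()['force'])
```

```text
[ 0.12654825  0.43718146 -0.33881935]
```

View pics/t2.png

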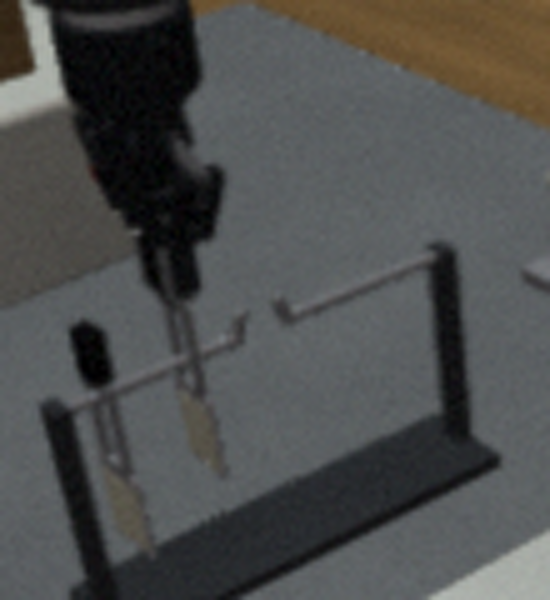

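The loop is now round the drying rail at (188,355), with the old tag clear of it at (100,400). Lowering and releasing.

Request:
apply_moves(deltas=[0,0,0.01,0,255,0,0,0.012,0,255,0,0,0.008,0,255,0,0,0.0015,0,255,0,0,0,0,255,0,0,0,0,200,0,0,0,0,100,0,0,0,0,0,0,0,0,0,0,0,0,0,0,0,0,0,0,0,0,0,0,0,0,0])

```text
t: 52.22
tool_pos: [0.4661, 0.3886, 0.1898]
tool_rot: [180.0, 0.0, -2.9]
force: [0.2, 0.5, 0.5]
gripper_width: 0.0857
gripper_force: 0.0
```

Request:
apply_moves(deltas=[0,0,-0.01,0,0,0,0,-0.03,0,0,0,0,-0.04,0,0,0,0,-0.04,0,0,0,0.05,0,0,0,0,0.06,-0.02,0,0,0,0.06,0,0,0,0,0.06,0,0,0,0,0.06,0,0,0,0,0.06,0,0,0,0,0.06,0,0,0,0,0,0,0,0])

```text
t: 53.72
tool_pos: [0.4442, 0.0084, 0.3321]
tool_rot: [-179.8, 0.5, -3.3]
force: [-0.4, 0.8, 1.6]
gripper_width: 0.0849
gripper_force: 0.0
```

Run:
```python
from h import *
cap('top');cap('side');save('side','f1.png',None,1.5)
for n in('top','side'):
    c=load(n);P=cloud(c);m=(abs(P[...,2]-.208)<.01)&(abs(P[...,0]-.612)<.07)&(abs(P[...,1]-.126)<.07);q=P[m]
    if len(q)>50:print('pile',len(q),cv2.minAreaRect((q[:,:2]*1000).astype(np.float32)),np.percentile(q[:,2],[5,50,95]))
```

```text
pile 1032 ((614.3768310546875, 128.4652862548828), (93.73709106445312, 62.47446823120117), 87.46200561523438) [0.20129067 0.20802105 0.21180854]
pile 305 ((613.201904296875, 126.51138305664062), (97.21744537353516, 62.612178802490234), 88.1329345703125) [0.19939019 0.20693921 0.20906749]
```

View pics/f1.png

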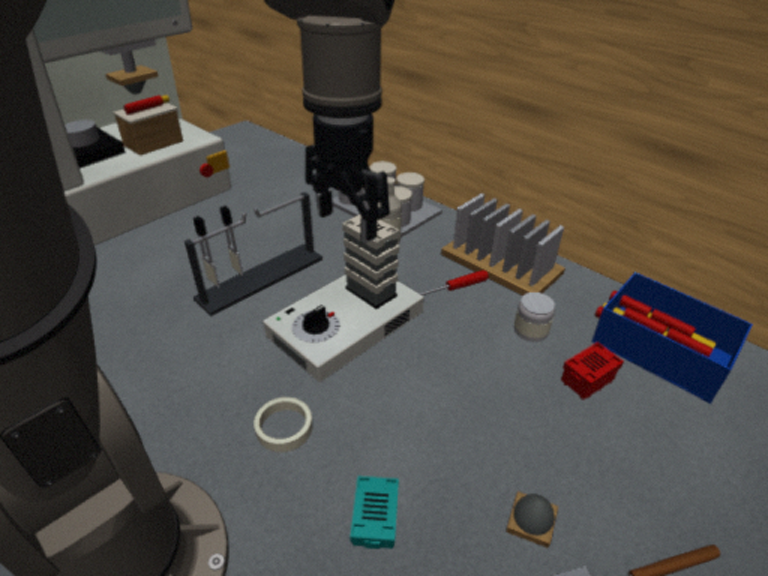

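The final view shows both tags on the drying rail at (205,250) and (232,240). The four-tub pile is level at (370,260), the knob is at the rider, and the robot is clear of everything.

```bash
python3 -c "
from rig import env
print(env.finish_job())"
```

```text
the job is handed in; nothing more can be done
None
```

Job handed in at about 54 s: all four tubs present are stacked on the seat (one deep at the bottom, three low on top), the knob was within about 1° of the rider when I checked, and the job tag hangs on the drying rail beside the old one; the hand-in returned no verdict.

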